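# Find the gauge leaf that fits the clamp spindle

## Robot

A 6-joint arm with a two-finger parallel gripper is mounted at the origin on the work surface. World frame = base frame: x ahead of the robot, y to its left, z up, the work surface at z = 0. Lengths are in mm, angles in rad, forces in N, time in s.
With the tool pointing down it reaches from about 300 to 775 mm from the base axis. Payload 14.6 kg.
Tool frame: the origin (TCP) lies on the centre line of the jaws, within the pads' length; the fingertips stand manip.finger_overhang ahead of it and the grasp point (between the pads) lies 11 mm behind it (manip.finger_overhang is the distance from the TCP to the fingertips, in mm); y points along the fingers, x is the direction in which the jaws open and shut, and the axes are right-handed (so a half turn about y gives the same grasp; the last joint's range is limited). The gripper opens to 94 mm and grips with 3 to 60 N. Pads are 16 mm wide; open, the fingers measure 119 mm over their backs; the gripper's body (75 mm by 177 mm) begins 78 mm behind the grasp point.
Start: joints at [-0.067, 0.3, 1.521, -0, 1.321, -0.067], TCP at [549.99, -0.002, 213.446] pointing down, gripper open.
Joint ranges: [-3.03, 3.03], [-0.79, 2.21], [0.23, 2.52], [-1.04, 4.18], [0, 3.07], [-2.55, 2.55]. Speed limits (rad/s): [2.22, 2.22, 2.57, 3.14, 3.14, 3.14].

## Interface

Orientations are given as [roll, pitch, yaw] about the fixed x, y, z axes, in that order (R = Rz(yaw) Ry(pitch) Rx(roll)).
In Python, from cell import monitor, viewer, ticket, manip gives the robot as it stands.
- The arm moves only by the shell command python3 -m jog 'ROWS' [FORCE]. ROWS is JSON, a list of rows, each an object of numbers: "grip": the finger opening in cm, from 0 to 9.4; "dx", "dy", "dz": the shift along the tool's x, y, z in cm; "spin": the turn about the tool's y in degrees. In form: [{"grip": .., "dx": .., "dy": .., "dz": .., "spin": ..}, ...]. A call has 1 to 20 rows; each row is the pose to reach, as a shift and turn from the pose commanded when the call began, along the tool's axes at that moment; what a row does not reach only later rows make up. A row lasts 1/8 s, in which the tool goes at most 62.5 mm and 10.7 degrees, less where a joint would pass 70% of its speed; a pose out of reach is approached as far as the arm can. A call with a gripper value outside its range is refused whole. The fingers move at their own pace and stop on an object; FORCE is the grip in N (left out, the last holds). Time passes only in rows, so rows that repeat a pose let the fingers close. It gives the time, the measured TCP pose, the force and the opening at its end, in the units of the state.
- monitor.read_state(): the state, without advancing time (a new reading comes with each control period).
- viewer.camera(name): name is "scene" or "side" or "wrist"; returns a dict with "color" (420x560x3 uint8, red, green, blue), "vertical_fov" (degrees; the focal length in pixels is half the picture's height over the tangent of half this angle, whatever the lens; pixels are square), "cx", "cy" (the principal point, pixels), "k1" (the pictures are not rectified: a ray, as slopes to the right and down, at radius r is drawn at 1 + k1 r^2 times it, then the intrinsics apply), "rvec" (rotation vector, rad) and "tvec" (3), from world to camera coordinates, as OpenCV has them. Camera axes: x right, y down, z forward; pixel columns grow to the right and rows downward; lengths in mm; the calibration is good to about 2 mm. A picture is of the moment at which its call begins. There is no depth.
- ticket.sign_off(): hands the job in, once; it reports no verdict.
The state is a dict: "clock": time; "joints": joint angles; "qd": joint speeds; "effort": joint torques, N m; "eef_pos": TCP position; "eef_rot": TCP orientation; "wrist_force": force on the tool from outside, world axes, zero at the start; "moment": the same for the moment, N m; "finger_gap": finger opening in mm.
Only numpy, scipy, OpenCV 4.12 (cv2) and the standard library are available. Lean on these libraries where they do the work, as an engineer would, in place of code of your own. Each camera call takes 0.05 s, during which the arm holds its last target. There are 200 camera calls.

## Task

Find out which of the three toothed gauge leaves fits the thread of the clamp spindle lying under the guide forks: set the leaves one by one into the forks and feel lengthwise for the mesh, pressing only lightly (well under 2 kg) so that the thread is not bruised. Leave the leaf whose teeth go fully home standing on the thread between the forks, about the middle of their slot, with the other two standing home in slots of the rack, and leave everything else on the bench where it is.

Things in the scene. Friction and masses are not known exactly. Their poses are not given: they have to be found in the camera images.
- leaf_a_grip (a point): aluminium gauge leaf: plate 72 mm long (its x), 8 mm thick (its y), below it 9 teeth of 8 mm pitch, 5 mm long, 2.7 mm wide, one at mid length; on top a grip tab 34 mm long, 10 mm thick, 41 to 63 mm above the tooth tips. 80 g. This point: centre of the tab, 52 mm above the tips; z up. Starts teeth down in a rack slot, which one varies. Grasp across the thickness.
- leaf_b_grip (a point): aluminium gauge leaf: plate 72 mm long (its x), 8 mm thick (its y), below it 7 teeth of 10 mm pitch, 5 mm long, 3.4 mm wide, one at mid length; on top a grip tab 34 mm long, 10 mm thick, 41 to 63 mm above the tooth tips. 80 g. This point: centre of the tab, 52 mm above the tips; z up. Starts teeth down in a rack slot, which one varies. Grasp across the thickness.
- leaf_c_grip (a point): aluminium gauge leaf: plate 72 mm long (its x), 8 mm thick (its y), below it 5 teeth of 12 mm pitch, 5 mm long, 4.1 mm wide, one at mid length; on top a grip tab 34 mm long, 10 mm thick, 41 to 63 mm above the tooth tips. 80 g. This point: centre of the tab, 52 mm above the tips; z up. Starts teeth down in a rack slot, which one varies. Grasp across the thickness.
- rack: fixed wooden rack, 100 mm (its x) by 180 mm (its y), origin under its middle on the table. Three slots along x at y = -60, 0, +60 mm, 84 mm long, 12 mm wide, flared lips, floor 12 mm and wall tops 40 mm above the table. A leaf standing home in a slot has its grip centre 64 mm above the table.
- stand: fixed grey stand; origin on the table below the job spindle's middle, x along it; axis 50, crests 65 mm up. Forks at x = -27 and +27 (6 mm thick) leave a 13 mm slot along x at y = 0, 68 to 99 mm up, lips flared; they keep a leaf upright. Grip centre height of a leaf: on the crests 117 mm, fully meshed 112 mm; a wrong one stays above 115 mm. Spares at y = -75, -130.
- spindle_1: fixed spindle lying along its x, on rubber pads that give 0.1 mm per N; thread 30 mm across, grooves 5.5 mm deep, 0.64 pitch wide at the mouth, 0.5 at the root. Pitches 8, 10 and 12 mm; which has which is not told. The one at the stand's y = 0 is to be matched, the others are spares. Thread shifted up to 6 mm along x by an unknown amount. Origin on its axis, mid length.
- spindle_2: fixed spindle lying along its x, on rubber pads that give 0.1 mm per N; thread 30 mm across, grooves 5.5 mm deep, 0.64 pitch wide at the mouth, 0.5 at the root. Pitches 8, 10 and 12 mm; which has which is not told. The one at the stand's y = 0 is to be matched, the others are spares. Thread shifted up to 6 mm along x by an unknown amount. Origin on its axis, mid length.
- spindle_3: fixed spindle lying along its x, on rubber pads that give 0.1 mm per N; thread 30 mm across, grooves 5.5 mm deep, 0.64 pitch wide at the mouth, 0.5 at the root. Pitches 8, 10 and 12 mm; which has which is not told. The one at the stand's y = 0 is to be matched, the others are spares. Thread shifted up to 6 mm along x by an unknown amount. Origin on its axis, mid length.
- bottle_1: white squeeze bottle, 56 mm across, 125 mm tall; a bystander, leave it alone. Origin at its underside.
- bottle_2: white squeeze bottle, 56 mm across, 125 mm tall; a bystander, leave it alone. Origin at its underside.
- green_stone: green whetstone 75 x 205 x 25 mm (long side its y); a bystander, leave it alone. Origin at its underside.
- grey_stone: grey whetstone 205 x 70 x 25 mm (long side its x); a bystander, leave it alone. Origin at its underside.
- cup: steel cup, 72 mm across, 80 mm tall; a bystander, leave it alone. Origin at its underside.
- brush: hand brush lying along its x; a bystander, leave it alone. Origin at its underside.
- nut: steel ring nut, 44 mm across, 18 mm tall; a bystander, leave it alone. Origin at its underside.
Things that resemble listed ones, but are neither listed nor needed, are in the scene too. What is shaped like the part that bears leaf_c_grip but pink or turquoise is not meant.

How it is judged:
By the outcome, as a careful person would: the job done as asked, in the order asked, and still so for the second after the job is handed in, with the robot touching nothing.
It also fails if it takes over 72 s, if anything falls off the work surface, if the arm or the gripper's body presses on something with over 40 N, if the wrist force passes 120 N, or if a joint passes its speed limit or range.

## Working session

There is one attempt and no reset: what is moved stays moved. The work goes in short steps, Python scripts to look and compute and a shell command to move; the robot and the scene stay as the last step left them, time stands still between calls to the robot, and variables do not carry over. Pictures are saved under pics/ and viewed, about 8 in all and at most 12, crops included, and the job is handed in when it is done.

```bash
ls; mkdir -p pics
cat > h.py <<'E'
import numpy as np, cv2
from cell import monitor, viewer, ticket, manip
def snap(n,fn=None):
    c=viewer.camera(n)
    if fn: cv2.imwrite('pics/'+fn,c['color'][:,:,::-1]); 
    return c
def K(c):
    f=c['color'].shape[0]/2/np.tan(np.radians(c['vertical_fov'])/2)
    return np.array([[f,0,c['cx']],[0,f,c['cy']],[0,0,1]]),np.array([c['k1'],0,0,0,0.])
def ray(c,p):
    k,d=K(c); q=cv2.undistortPoints(np.array([[p]],float),k,d)[0,0]
    R=cv2.Rodrigues(np.array(c['rvec'],float))[0]; t=np.array(c['tvec'],float).ravel()
    return -R.T@t, R.T@np.array([q[0],q[1],1])
def onz(c,p,z):
    o,v=ray(c,p); return o+v*(z-o[2])/v[2]
def proj(c,P):
    k,d=K(c); return cv2.projectPoints(np.array(P,float).reshape(-1,3),np.array(c['rvec'],float),np.array(c['tvec'],float),k,d)[0][:,0]
E
python3 - <<'E'
from h import *
import pickle
print(manip.finger_overhang, monitor.read_state())
cs={n:snap(n) for n in('scene','side','wrist')}
pickle.dump(cs,open('c0.pkl','wb'))
for n,c in cs.items():
    cv2.imwrite(f'pics/{n}0.png',c['color'][:,:,::-1]); R=cv2.Rodrigues(np.array(c['rvec'],float))[0]
    print(n,c['vertical_fov'],c['k1'],-R.T@np.array(c['tvec']).ravel())
E
```

```text
pics
8.0 {'clock': 0.0, 'joints': array([-6.66128871e-02,  3.00445820e-01,  1.52156899e+00, -2.04366701e-05,
        1.32070143e+00, -6.65908712e-02]), 'qd': array([ 0.00036628, -0.00074442,  0.00097484, -0.00083126,  0.00200841,
        0.00151089]), 'effort': array([-1.53750298e-03, -5.31805658e+01, -3.52735734e+01,  7.07558286e-02,
        2.43994006e-02, -4.79655944e-05]), 'eef_pos': array([5.49750559e+02, 1.40731034e-03, 2.12905307e+02]), 'eef_rot': array([-1.57074131e+00,  1.12241823e-03, -1.69159739e-05]), 'wrist_force': array([ 1.06078012,  0.47547491, -0.47002156]), 'moment': array([-0.01966717,  0.0202056 , -0.03841848]), 'finger_gap': 94.13313986457464}
scene 55.237653385898426 -0.10592062850966555 [1284.04119498 -726.99575033  811.17506042]
side 55.750041058379736 -0.0031338120454225465 [ 264.76975633 -762.15096666  558.51048326]
wrist 66.65003654452583 0.006771168042044343 [549.45170617  66.6501167  384.14337319]
```

```bash
python3 -c "
import cv2,numpy as np
a=cv2.imread('pics/scene0.png');b=cv2.imread('pics/side0.png');c=cv2.imread('pics/wrist0.png')
cv2.imwrite('pics/s1.png',cv2.resize(a,(800,600),interpolation=cv2.INTER_CUBIC))
cv2.imwrite('pics/s2.png',cv2.resize(b,(800,600),interpolation=cv2.INTER_CUBIC))
"
```

```text
(no output)
```

View pics/s1.png

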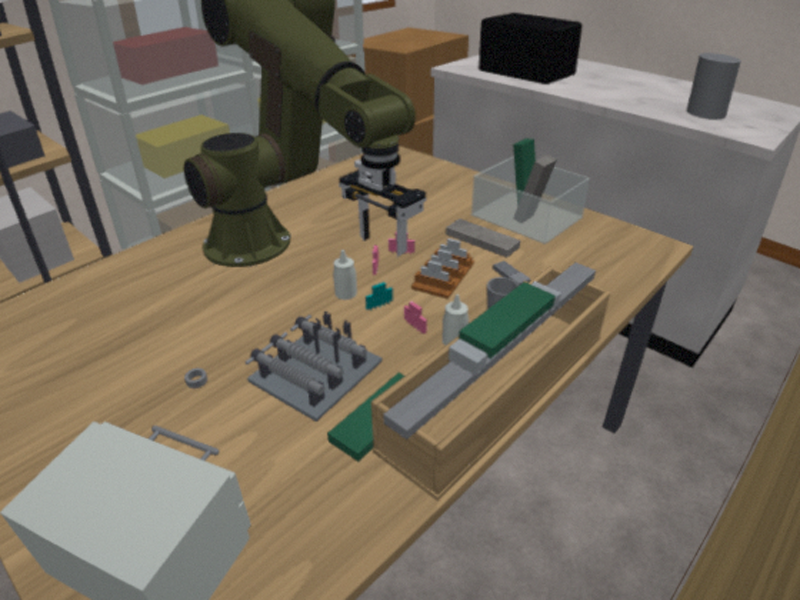

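View pics/s2.png

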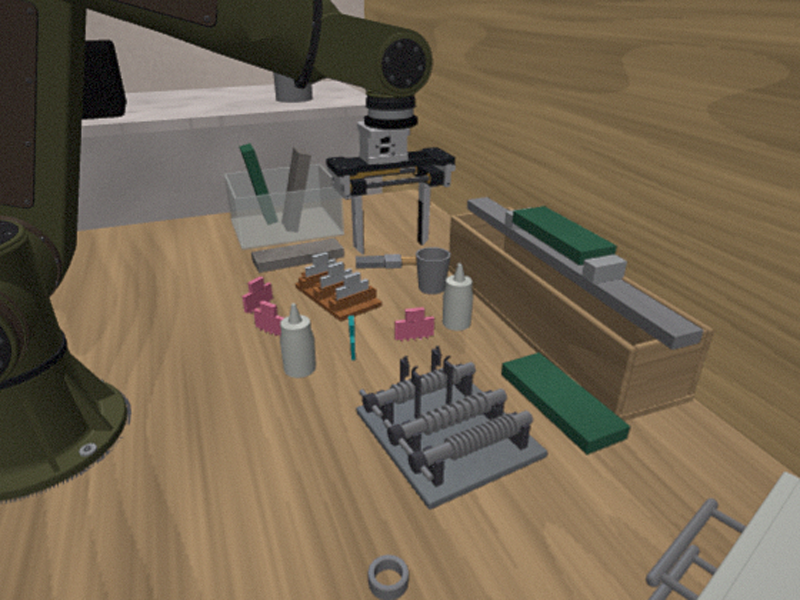

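Run:
```python
from h import *
import pickle
cs=pickle.load(open('c0.pkl','rb'))
s=.7
for n,z,L in [('scene',0,[(315,415),(382,360),(250,380),(412,290),(440,297),(473,262)]),('scene',40,[(445,262)]),('side',0,[(432,502),(546,453),(357,410),(345,317),(381,303),(297,285)]),('side',64,[(335,272)]),('side',65,[(432,382)])]:
    for p in L: print(n,z,p,onz(cs[n],(p[0]*s,p[1]*s),z).round(0))
c=cs['wrist'];R=cv2.Rodrigues(np.array(c['rvec'],float))[0];print(R)
a=cs['scene']['color'][150:300,160:345,::-1];b=cs['side']['color'][165:355,170:390,::-1]
cv2.imwrite('pics/w0.png',np.hstack([cv2.resize(a,(400,324),interpolation=cv2.INTER_CUBIC),cv2.resize(c['color'][:,:,::-1],(400,324))]))
```

```text
scene 0 (315, 415) [ 650. -290.    0.]
scene 0 (382, 360) [634. -91.   0.]
scene 0 (250, 380) [ 478. -319.    0.]
scene 0 (412, 290) [508. 144.   0.]
scene 0 (440, 297) [579. 168.   0.]
scene 0 (473, 262) [541. 351.   0.]
scene 40 (445, 262) [526. 250.  40.]
side 0 (432, 502) [ 484. -318.    0.]
side 0 (546, 453) [ 665. -297.    0.]
side 0 (357, 410) [ 451. -118.    0.]
side 0 (345, 317) [514. 154.   0.]
side 0 (381, 303) [598. 181.   0.]
side 0 (297, 285) [457. 321.   0.]
side 64 (335, 272) [517. 225.  64.]
side 65 (432, 382) [ 548. -173.   65.]
[[ 9.99999362e-01 -2.11801570e-04 -1.10966438e-03]
 [ 5.25484281e-05 -9.72483197e-01  2.32973020e-01]
 [-1.12847402e-03 -2.32972930e-01 -9.72482566e-01]]
```

View pics/w0.png

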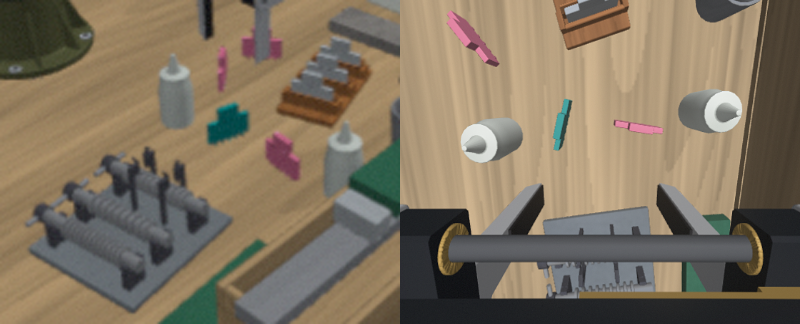

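```bash
python3 -m jog '[{"dz":-6,"dy":-4},{"dz":-12,"dy":-6},{"dz":-18,"dy":-6},{"dz":-24,"dy":-6},{"dz":-28,"dy":-6},{"dz":-28,"dy":-6},{"dz":-28,"dy":-6}]'
python3 - <<'E'
from h import *
import pickle
c=snap('wrist','wst.png');pickle.dump(c,open('cst.pkl','wb'));print(monitor.read_state()['wrist_force'])
E
python3 -m jog '[{"dz":6},{"dz":12},{"dz":18},{"dz":24},{"dz":30},{"dz":36},{"dz":40},{"dz":40},{"dz":40}]'
python3 - <<'E'
from h import *
import pickle
c=snap('wrist','wrk.png');pickle.dump(c,open('crk.pkl','wb'));print(monitor.read_state()['eef_pos'])
a=cv2.imread('pics/wst.png');b=c['color'][:,:,::-1]
cv2.imwrite('pics/w1.png',cv2.resize(a[:330],(800,471),interpolation=cv2.INTER_CUBIC))
cv2.imwrite('pics/w2.png',cv2.resize(b[:330],(800,471),interpolation=cv2.INTER_CUBIC))
E
```

```text
[-0.50807451 -0.25405696  0.38663319]
[5.49879779e+02 1.33044195e-02 2.13164722e+02]validation failed for argument at $[0]...
validation failed for argument at $[0]...
```

View pics/w1.png

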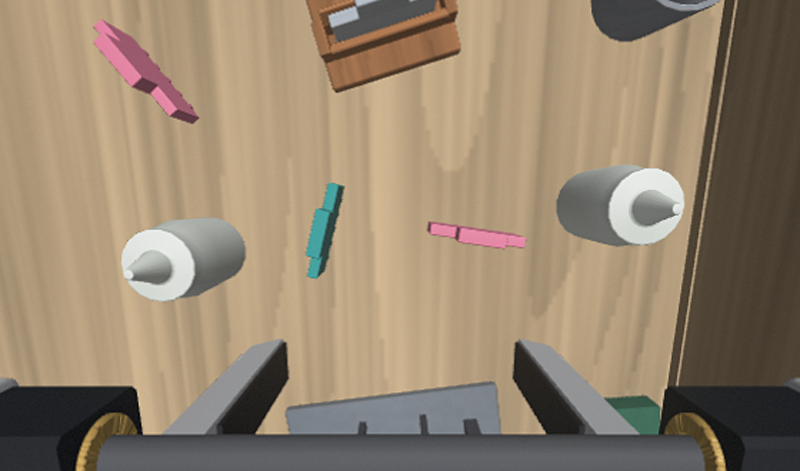

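View pics/w2.png

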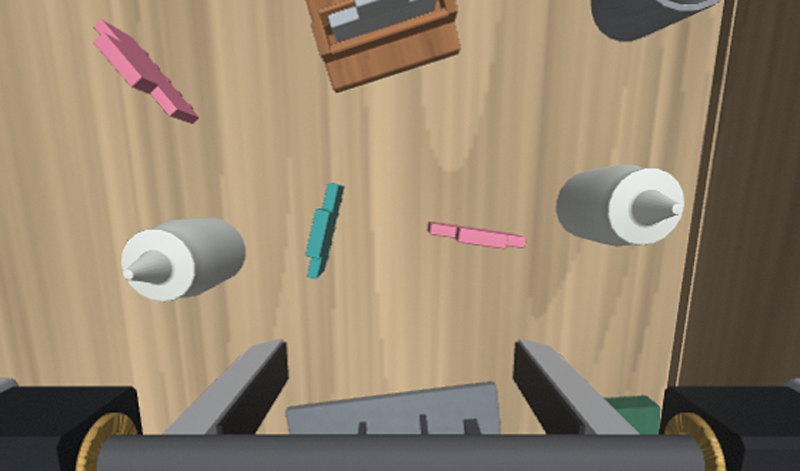

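The rows were refused because every row needs all the keys, so the arm did not move. I'll repeat them in full.

```bash
python3 -m jog '[{"grip":9.4,"dx":0,"dy":-4,"dz":-6,"spin":0},{"grip":9.4,"dx":0,"dy":-6,"dz":-12,"spin":0},{"grip":9.4,"dx":0,"dy":-6,"dz":-18,"spin":0},{"grip":9.4,"dx":0,"dy":-6,"dz":-24,"spin":0},{"grip":9.4,"dx":0,"dy":-6,"dz":-28,"spin":0},{"grip":9.4,"dx":0,"dy":-6,"dz":-28,"spin":0},{"grip":9.4,"dx":0,"dy":-6,"dz":-28,"spin":0}]'
python3 - <<'E'
from h import *
import pickle
c=snap('wrist','wst.png');pickle.dump(c,open('cst.pkl','wb'));print(monitor.read_state()['wrist_force'])
cv2.imwrite('pics/w3.png',cv2.resize(c['color'][:330,:,::-1],(800,471),interpolation=cv2.INTER_CUBIC))
E
python3 -m jog '[{"grip":9.4,"dx":0,"dy":0,"dz":6,"spin":0},{"grip":9.4,"dx":0,"dy":0,"dz":12,"spin":0},{"grip":9.4,"dx":0,"dy":0,"dz":18,"spin":0},{"grip":9.4,"dx":0,"dy":0,"dz":24,"spin":0},{"grip":9.4,"dx":0,"dy":0,"dz":30,"spin":0},{"grip":9.4,"dx":0,"dy":0,"dz":36,"spin":0},{"grip":9.4,"dx":0,"dy":0,"dz":40,"spin":0},{"grip":9.4,"dx":0,"dy":0,"dz":40,"spin":0},{"grip":9.4,"dx":0,"dy":0,"dz":40,"spin":0}]'
python3 - <<'E'
from h import *
import pickle
c=snap('wrist','wrk.png');pickle.dump(c,open('crk.pkl','wb'));print(monitor.read_state()['eef_pos'])
cv2.imwrite('pics/w4.png',cv2.resize(c['color'][:330,:,::-1],(800,471),interpolation=cv2.INTER_CUBIC))
E
```

```text
clock: 1.12
eef_pos: [550.0, -279.5, 273.2]
eef_rot: [-1.57, 0.0, 0.0]
wrist_force: [0.1, 0.2, -0.6]
finger_gap: 93.6
[ 0.87375514 -0.68389473  0.53310995]
clock: 2.3
eef_pos: [549.7, 120.1, 273.6]
eef_rot: [-1.571, -0.0, 0.001]
wrist_force: [-0.4, -0.0, -0.6]
finger_gap: 94.2
[549.82893775 119.52403577 273.58732451]
```

View pics/w3.png

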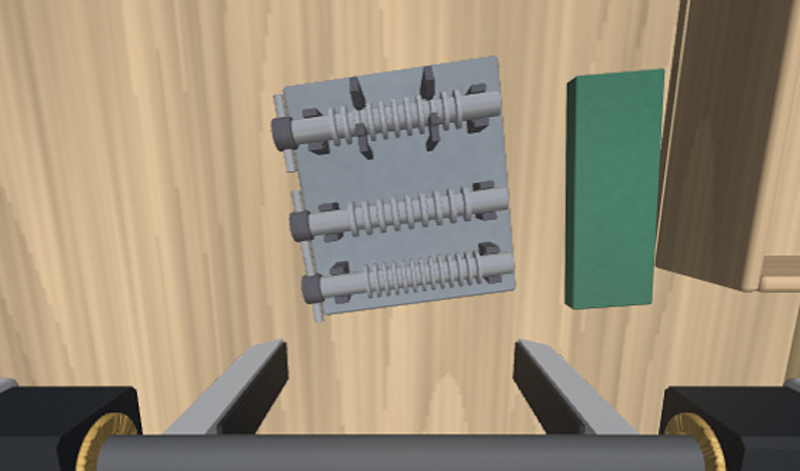

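View pics/w4.png

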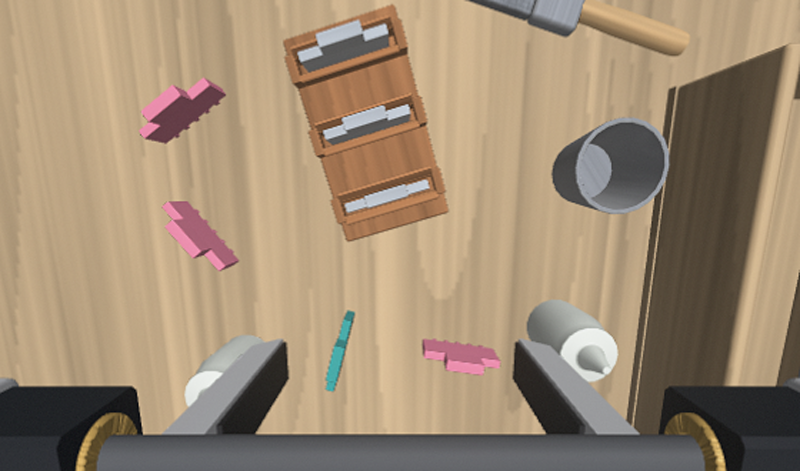

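Run:
```python
from h import *
a=cv2.imread('pics/wst.png')[35:130,180:380]; b=cv2.imread('pics/wrk.png')[0:175,190:320]
A=cv2.resize(a,None,fx=4,fy=4,interpolation=cv2.INTER_CUBIC)
cv2.imwrite('pics/z1.png',A)
B=cv2.resize(b,None,fx=3.4,fy=3.4,interpolation=cv2.INTER_CUBIC); print(A.shape,B.shape)
cv2.imwrite('pics/z2.png',B)
```

```text
(380, 800, 3) (595, 442, 3)
```

View pics/z1.png

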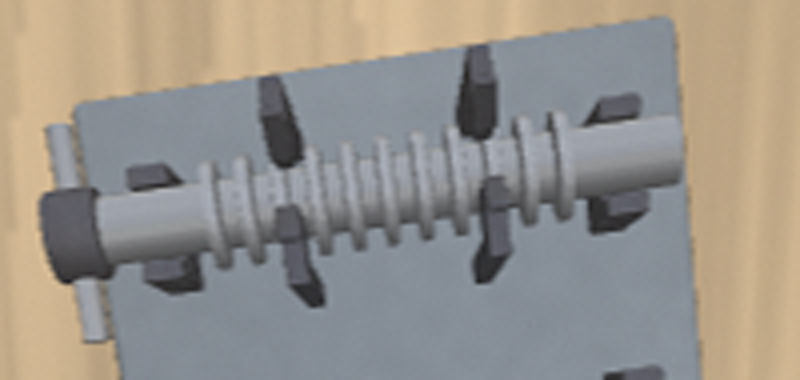

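View pics/z2.png

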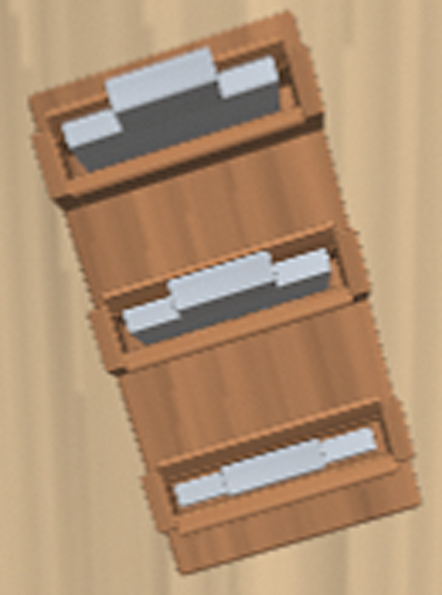

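Run:
```python
from h import *
import pickle
st=pickle.load(open('cst.pkl','rb'));rk=pickle.load(open('crk.pkl','rb'))
S=lambda p,z:onz(st,(p[0]/4+180-.4,p[1]/4+35-.4),z)
Rk=lambda p,z:onz(rk,(p[0]/3.4+190-.35,p[1]/3.4-.35),z)
for C in [[(107,82),(210,47),(216,77),(113,113)],[(170,285),(270,252),(273,277),(176,310)],[(223,467),(320,440),(324,463),(226,493)]]:
    q=np.array([Rk(p,75) for p in C]); l=q[1]-q[0];print('leaf',q.mean(0).round(1),'len',np.linalg.norm(l).round(1),'yaw',np.degrees(np.arctan2(l[1],l[0])).round(1),'w',np.linalg.norm(q[3]-q[0]).round(1))
a,b=S((216,215),50),S((564,165),50);u=(b-a)/np.linalg.norm(b-a)
print('axis',a,b,np.degrees(np.arctan2(u[1],u[0])))
a2,b2=S((150,225),50),S((630,155),50);print(np.degrees(np.arctan2(*(b2-a2)[[1,0]])))
print('pitch',np.linalg.norm(S((208,162),50)-S((562,112),50))/10)
for p in [(272,80),(481,50),(290,215),(495,182)]:
    P=S(p,99);d=P-a;print('fork',P.round(1),'along',(d@u).round(1),'perp',(u[0]*d[1]-u[1]*d[0]).round(1))
print('tcp',monitor.read_state()['eef_pos'])
```

```text
leaf [504.4 300.8  75. ] len 33.1 yaw 16.8 w 8.7
leaf [521.9 243.3  75. ] len 33.4 yaw 17.1 w 7.7
leaf [537.8 186.1  75. ] len 33.3 yaw 15.1 w 8.5
axis [ 495.49857421 -158.93126349   50.        ] [ 596.05596039 -145.45093083   50.        ] 7.6353285669103
7.748684469609145
pitch 10.222508741860242
fork [ 517.2 -134.2   99. ] along 24.8 perp 21.6
fork [ 569.  -127.4   99. ] along 77.0 perp 21.5
fork [ 521.  -165.6   99. ] along 24.4 perp -10.0
fork [ 573.  -157.8   99. ] along 76.9 perp -9.2
tcp [549.82893775 119.52403577 273.58732451]
```

The spindle under the forks has about a 10 mm pitch, so leaf_b should be the match. The rack is at yaw 16.2° with leaf tabs at (538,186), (522,243) and (504,301). The stand origin is about (546,-152) at yaw 7.7°. I'll start with the nearest leaf.

```bash
python3 -m jog '[{"grip":3.6,"dx":0,"dy":0,"dz":1,"spin":10},{"grip":3.6,"dx":-0.2,"dy":0,"dz":2,"spin":20},{"grip":3.6,"dx":-0.4,"dy":2,"dz":3,"spin":30},{"grip":3.6,"dx":-0.6,"dy":4,"dz":4,"spin":40},{"grip":3.6,"dx":-0.8,"dy":7,"dz":5,"spin":50},{"grip":3.6,"dx":-1,"dy":10,"dz":6,"spin":60},{"grip":3.6,"dx":-1.2,"dy":13,"dz":6.6,"spin":70},{"grip":3.6,"dx":-1.2,"dy":15.4,"dz":6.6,"spin":73.8},{"grip":3.6,"dx":-1.2,"dy":15.4,"dz":6.6,"spin":73.8},{"grip":3.6,"dx":-1.2,"dy":15.4,"dz":6.6,"spin":73.8}]'
python3 - <<'E'
from h import *
c=snap('wrist','wn.png');s=snap('side','sn.png')
for P in [(537.8,186.1,75)]: print(proj(c,P),proj(s,P))
a=c['color'][:,:,::-1];b=s['color'][150:240,180:300,::-1]
cv2.imwrite('pics/n.png',np.hstack([cv2.resize(a,(400,300)),cv2.resize(b,(400,300),interpolation=cv2.INTER_CUBIC)]))
E
```

```text
clock: 3.6
eef_pos: [538.6, 185.5, 120.6]
eef_rot: [-1.569, -0.0, -1.287]
wrist_force: [0.2, -0.2, 0.3]
finger_gap: 35.9
[[278.48011679 233.56463975]] [[245.3007071  191.36792957]]
```

View pics/n.png

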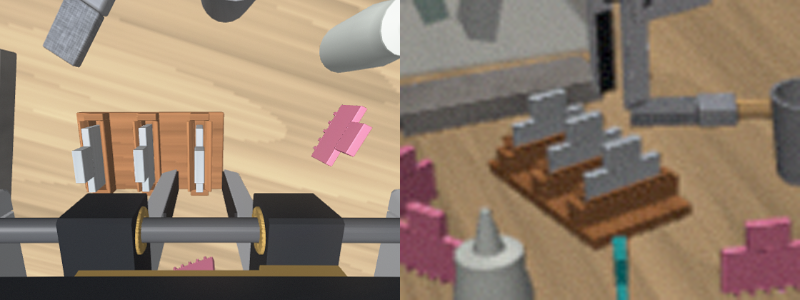

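Run:
```python
from h import *
import pickle
c=cv2.imread('pics/wn.png');s=cv2.imread('pics/sn.png')
def m(im,x0,x1,y0,y1,t):
    r=im[y0:y1,x0:x1].astype(int); g=(r.min(2)>t)&(r.max(2)-r.min(2)<40); return g
g=m(c,262,300,165,275,140)
print('wrist'); 
for i,row in enumerate(g): 
    w=np.where(row)[0]
    if len(w): print(165+i,262+w.min(),262+w.max(),end=' | ')
g=m(s,225,265,185,215,110)
print('\nside');print('\n'.join(str(185+i)+' '+''.join('#' if v else '.' for v in r) for i,r in enumerate(g)))
```

```text
wrist
175 275 277 | 176 275 278 | 177 275 281 | 178 275 282 | 180 274 283 | 181 274 283 | 182 274 283 | 183 274 283 | 184 274 283 | 185 274 283 | 186 274 283 | 187 274 283 | 188 274 283 | 189 274 283 | 190 274 283 | 191 274 283 | 192 274 283 | 193 274 283 | 194 274 283 | 195 274 283 | 196 274 283 | 197 274 283 | 198 274 283 | 199 274 283 | 200 274 283 | 201 274 283 | 202 274 283 | 203 274 283 | 204 274 283 | 205 274 282 | 207 273 273 | 208 273 273 | 209 273 273 | 211 272 285 | 212 272 285 | 213 272 285 | 214 272 285 | 215 272 285 | 216 272 285 | 217 272 285 | 218 272 285 | 219 272 285 | 220 272 285 | 221 272 285 | 222 272 285 | 223 272 285 | 224 272 285 | 225 272 285 | 226 272 285 | 227 272 285 | 228 272 285 | 229 272 285 | 230 272 285 | 231 272 285 | 232 272 285 | 233 272 285 | 234 272 285 | 235 272 285 | 236 272 285 | 237 272 285 | 238 272 285 | 239 272 285 | 240 272 285 | 241 272 285 | 242 272 285 | 243 272 285 | 244 272 285 | 245 272 285 | 246 272 285 | 247 272 285 | 248 272 285 | 249 272 285 | 250 272 285 | 251 272 285 | 252 272 285 | 253 272 285 | 254 272 285 | 255 272 285 | 25
[... 835 characters left out ...]
.........................
200 ...............##.......................
201 ............######......................
202 ..........#####.........................
203 ........................................
204 ........................................
205 ........................................
206 ........................................
207 ........................................
208 ........................................
209 ........................................
210 ........................................
211 ........................................
212 ........................................
213 ........................................
214 ........................................
```

The close-up shows the tab exactly where predicted (278.5, 233) in the wrist view, and the side view agrees. I'll descend and grip.

```bash
python3 -m jog '[{"grip":3.6,"dx":0,"dy":3,"dz":0,"spin":0},{"grip":3.6,"dx":0,"dy":5,"dz":0,"spin":0},{"grip":3.6,"dx":0,"dy":6.5,"dz":0,"spin":0},{"grip":3.6,"dx":0,"dy":6.5,"dz":0,"spin":0},{"grip":0.6,"dx":0,"dy":6.5,"dz":0,"spin":0},{"grip":0.6,"dx":0,"dy":6.5,"dz":0,"spin":0},{"grip":0.6,"dx":0,"dy":6.5,"dz":0,"spin":0},{"grip":0.6,"dx":0,"dy":6.5,"dz":0,"spin":0},{"grip":0.6,"dx":0,"dy":6.5,"dz":0,"spin":0}]' 20
```

```text
clock: 4.82
eef_pos: [538.2, 186.1, 54.9]
eef_rot: [-1.57, -0.0, -1.288]
wrist_force: [-1.1, -0.5, 6.2]
finger_gap: 10.0
```

```bash
python3 -m jog '[{"grip":0.6,"dx":0,"dy":-3,"dz":0,"spin":0},{"grip":0.6,"dx":0,"dy":-7,"dz":0,"spin":0},{"grip":0.6,"dx":0,"dy":-10.5,"dz":0,"spin":0},{"grip":0.6,"dx":5,"dy":-10.5,"dz":-1.3,"spin":2},{"grip":0.6,"dx":10,"dy":-10.5,"dz":-2.6,"spin":4},{"grip":0.6,"dx":15,"dy":-10.5,"dz":-4,"spin":6},{"grip":0.6,"dx":20,"dy":-10.5,"dz":-5.3,"spin":8},{"grip":0.6,"dx":25,"dy":-10.5,"dz":-6.6,"spin":8.5},{"grip":0.6,"dx":30,"dy":-10.5,"dz":-8,"spin":8.5},{"grip":0.6,"dx":32.7,"dy":-10.5,"dz":-8.7,"spin":8.5},{"grip":0.6,"dx":32.7,"dy":-10.5,"dz":-8.7,"spin":8.5},{"grip":0.6,"dx":32.7,"dy":-10.5,"dz":-8.7,"spin":8.5},{"grip":0.6,"dx":32.7,"dy":-10.5,"dz":-8.7,"spin":8.5}]'
python3 - <<'E'
from h import *
s=snap('side','st1.png'); p=monitor.read_state()['eef_pos']; print(p)
tip=np.array([p[0],p[1],p[2]-43]); u=np.array([np.cos(.134),np.sin(.134),0]); n=np.array([u[1],-u[0],0])
q0=proj(s,[tip+n*4-u*36,tip+n*4+u*36]);print(q0)
# rectified face strip: 72mm x 20mm at 0.125 mm/px
g=s['color'].astype(np.float32).mean(2)
X=np.arange(-40,40,.5)
for z in (1.5,2.5,3.5,4.5):
    q=proj(s,[tip+n*4+u*x+[0,0,z] for x in X]).astype(np.float32)
    v=cv2.remap(g,q[:,0].reshape(1,-1),q[:,1].reshape(1,-1),cv2.INTER_LINEAR)[0]
    w=v[10:150]-v[10:150].mean(); x=X[10:150]
    print(z,{P:round(abs((w*np.exp(2j*np.pi*x/P)).sum())/len(w),1) for P in (7,8,9,10,11,12,13)})
c=q0.mean(0).astype(int); a=s['color'][c[1]-35:c[1]+40,c[0]-50:c[0]+50,::-1]
cv2.imwrite('pics/t1.png',cv2.resize(a,(800,600),interpolation=cv2.INTER_CUBIC))
E
```

```text
clock: 6.45
eef_pos: [545.8, -151.2, 159.5]
eef_rot: [-1.571, 0.0, -1.435]
wrist_force: [0.6, 0.0, -0.8]
finger_gap: 9.7
[ 545.79128666 -151.29302747  159.51577087]
[[283.23288253 246.9283002 ]
 [313.80174262 237.35426788]]
1.5 {7: np.float64(0.7), 8: np.float64(3.0), 9: np.float64(0.7), 10: np.float64(1.1), 11: np.float64(0.7), 12: np.float64(1.0), 13: np.float64(1.3)}
2.5 {7: np.float64(0.4), 8: np.float64(4.2), 9: np.float64(1.0), 10: np.float64(1.5), 11: np.float64(0.6), 12: np.float64(0.5), 13: np.float64(1.0)}
3.5 {7: np.float64(0.4), 8: np.float64(4.4), 9: np.float64(1.0), 10: np.float64(0.9), 11: np.float64(0.6), 12: np.float64(0.2), 13: np.float64(0.7)}
4.5 {7: np.float64(0.4), 8: np.float64(3.5), 9: np.float64(0.8), 10: np.float64(0.3), 11: np.float64(0.5), 12: np.float64(0.4), 13: np.float64(0.3)}
```

View pics/t1.png

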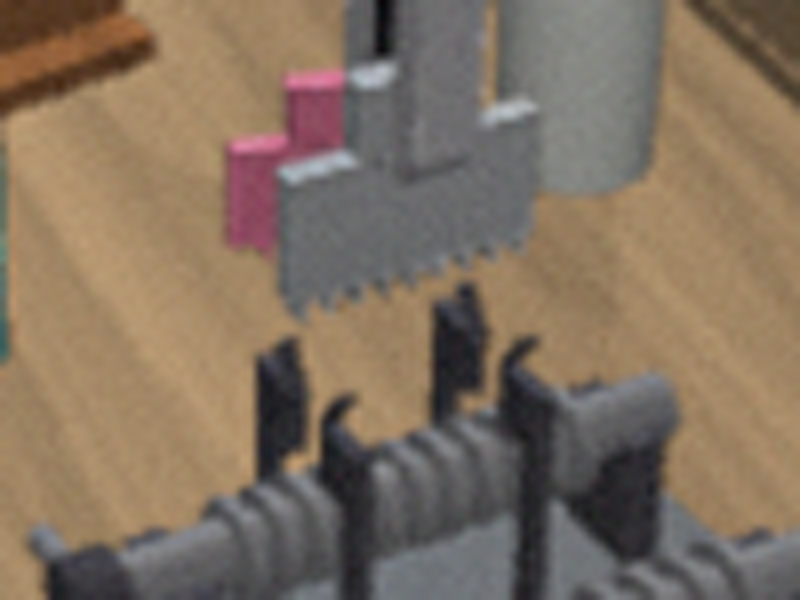

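Pitch analysis of the face gives a clear 8 mm, with 9 teeth visible, so this is leaf_a. The spindle reads 10 mm. I'll still try it in the forks as asked, pressing gently.

```bash
python3 -m jog '[{"grip":0.6,"dx":0,"dy":2,"dz":0,"spin":0},{"grip":0.6,"dx":0,"dy":3.5,"dz":0,"spin":0},{"grip":0.6,"dx":0,"dy":4.4,"dz":0,"spin":0},{"grip":0.6,"dx":0,"dy":4.8,"dz":0,"spin":0},{"grip":0.6,"dx":0,"dy":4.8,"dz":0,"spin":0},{"grip":0.6,"dx":0,"dy":4.8,"dz":0,"spin":0}]'
```

```text
clock: 7.25
eef_pos: [545.9, -152.4, 111.9]
eef_rot: [-1.57, -0.0, -1.436]
wrist_force: [0.0, -0.5, -0.6]
finger_gap: 9.6
```

```bash
python3 -m jog '[{"grip":0.6,"dx":0,"dy":0.2,"dz":0,"spin":0},{"grip":0.6,"dx":0,"dy":0.4,"dz":0,"spin":0},{"grip":0.6,"dx":0,"dy":0.4,"dz":0,"spin":0},{"grip":0.6,"dx":0,"dy":0.4,"dz":0,"spin":0}]'
```

```text
clock: 7.75
eef_pos: [545.7, -152.3, 107.6]
eef_rot: [-1.571, -0.0, -1.436]
wrist_force: [-0.7, -0.5, 1.6]
finger_gap: 9.8
```

```bash
python3 -m jog '[{"grip":0.6,"dx":0,"dy":0.05,"dz":0,"spin":0},{"grip":0.6,"dx":0,"dy":0.08,"dz":0,"spin":0},{"grip":0.6,"dx":0,"dy":0.08,"dz":0,"spin":0}]';
python3 -m jog '[{"grip":0.6,"dx":0,"dy":0,"dz":0.15,"spin":0},{"grip":0.6,"dx":0,"dy":0,"dz":0.25,"spin":0},{"grip":0.6,"dx":0,"dy":0,"dz":0.25,"spin":0}]'|grep -E "pos|force"
python3 -m jog '[{"grip":0.6,"dx":0,"dy":0,"dz":0.15,"spin":0},{"grip":0.6,"dx":0,"dy":0,"dz":0.25,"spin":0},{"grip":0.6,"dx":0,"dy":0,"dz":0.25,"spin":0}]'|grep -E "pos|force"
python3 -m jog '[{"grip":0.6,"dx":0,"dy":0,"dz":-0.3,"spin":0},{"grip":0.6,"dx":0,"dy":0,"dz":-0.75,"spin":0},{"grip":0.6,"dx":0,"dy":0,"dz":-0.75,"spin":0}]'|grep -E "pos|force"
python3 -m jog '[{"grip":0.6,"dx":0,"dy":0,"dz":-0.15,"spin":0},{"grip":0.6,"dx":0,"dy":0,"dz":-0.25,"spin":0},{"grip":0.6,"dx":0,"dy":0,"dz":-0.25,"spin":0}]'|grep -E "pos|force"
```

```text
clock: 8.12
eef_pos: [545.8, -152.4, 107.0]
eef_rot: [-1.57, -0.0, -1.436]
wrist_force: [-1.6, 0.3, 4.9]
finger_gap: 9.8
eef_pos: [547.9, -152.0, 106.9]
wrist_force: [-3.8, 0.5, 6.0]
eef_pos: [550.3, -151.7, 106.9]
wrist_force: [-4.6, -0.0, 7.6]
eef_pos: [543.0, -152.7, 106.9]
wrist_force: [-0.1, -0.3, 5.3]
eef_pos: [540.8, -153.0, 106.8]
wrist_force: [1.8, -1.2, 5.8]
```

leaf_a rides on the crests across a whole pitch: the height stays at 115.9 or above and the force never drops. It doesn't fit, so I'm returning it to its slot.

```bash
python3 -m jog '[{"grip":0.6,"dx":0,"dy":-3,"dz":0,"spin":0},{"grip":0.6,"dx":0,"dy":-5.3,"dz":0,"spin":0},{"grip":0.6,"dx":-5,"dy":-5.3,"dz":0.6,"spin":-2},{"grip":0.6,"dx":-10,"dy":-5.3,"dz":1.2,"spin":-4},{"grip":0.6,"dx":-15,"dy":-5.3,"dz":1.9,"spin":-6},{"grip":0.6,"dx":-20,"dy":-5.3,"dz":2.5,"spin":-8},{"grip":0.6,"dx":-25,"dy":-5.3,"dz":3.1,"spin":-8.5},{"grip":0.6,"dx":-30,"dy":-5.3,"dz":3.8,"spin":-8.5},{"grip":0.6,"dx":-33.64,"dy":-5.3,"dz":4.27,"spin":-8.5},{"grip":0.6,"dx":-33.64,"dy":-5.3,"dz":4.27,"spin":-8.5},{"grip":0.6,"dx":-33.64,"dy":-5.3,"dz":4.27,"spin":-8.5},{"grip":0.6,"dx":-33.64,"dy":-5.3,"dz":4.27,"spin":-8.5}]'
```

```text
clock: 11.12
eef_pos: [538.0, 185.0, 159.4]
eef_rot: [-1.571, -0.0, -1.289]
wrist_force: [0.2, 0.3, -0.9]
finger_gap: 10.2
```

```bash
python3 -m jog '[{"grip":0.6,"dx":0,"dy":4,"dz":0,"spin":0},{"grip":0.6,"dx":0,"dy":6.5,"dz":0,"spin":0},{"grip":0.6,"dx":0,"dy":7.5,"dz":0,"spin":0},{"grip":0.6,"dx":0,"dy":8.5,"dz":0,"spin":0},{"grip":0.6,"dx":0,"dy":9.5,"dz":0,"spin":0},{"grip":0.6,"dx":0,"dy":10.2,"dz":0,"spin":0},{"grip":0.6,"dx":0,"dy":10.2,"dz":0,"spin":0}]'
```

```text
clock: 12.0
eef_pos: [537.8, 186.1, 57.3]
eef_rot: [-1.571, 0.0, -1.288]
wrist_force: [-0.2, -0.5, -1.0]
finger_gap: 9.9
```

```bash
python3 -m jog '[{"grip":0.6,"dx":0,"dy":0.2,"dz":0,"spin":0},{"grip":0.6,"dx":0,"dy":0.2,"dz":0,"spin":0},{"grip":3.4,"dx":0,"dy":0.1,"dz":0,"spin":0},{"grip":3.4,"dx":0,"dy":0.1,"dz":0,"spin":0},{"grip":3.4,"dx":0,"dy":0.1,"dz":0,"spin":0},{"grip":3.4,"dx":0,"dy":-3,"dz":0,"spin":0},{"grip":3.4,"dx":0,"dy":-5.5,"dz":0,"spin":0},{"grip":3.4,"dx":-3,"dy":-5.5,"dz":0,"spin":0},{"grip":3.4,"dx":-5.97,"dy":-5.5,"dz":0.03,"spin":0},{"grip":3.4,"dx":-5.97,"dy":-5.5,"dz":0.03,"spin":0},{"grip":3.4,"dx":-5.97,"dy":-5.5,"dz":0.03,"spin":0}]'
python3 - <<'E'
from h import *
s=snap('side','sr1.png');w=snap('wrist','wr1.png')
c=w['color'].astype(int);P=proj(w,[(537.8,186.1,75),(521.9,243.3,75)]);print(P)
g=((c.min(2)>140)&(c.max(2)-c.min(2)<40)).astype(np.uint8)
n,l,st,ce=cv2.connectedComponentsWithStats(g)
for i in range(1,n):
    if st[i,4]>60: print(st[i],ce[i].round(1))
E
```

```text
clock: 13.38
eef_pos: [521.7, 243.0, 112.6]
eef_rot: [-1.571, -0.0, -1.288]
wrist_force: [0.6, -0.5, -0.2]
finger_gap: 34.2
[[365.65645128 236.70383529]
 [278.89074564 235.80806765]]
[ 130    0   82   87 3100] [169.8  38.8]
[200   0  20   9 109] [210.9   3. ]
[ 525   28   35   47 1117] [544.6  54.3]
[    0    50    69   254 14309] [ 30.8 169.4]
[273 176  11  31 291] [277.9 192.3]
[ 344  176   31   94 1823] [358.1 225.2]
[190 181  12  27 276] [195.8 193.4]
[271 210  15  62 830] [278.1 239.6]
[182 213  24  57 789] [192.1 240.4]
[543 265  17  39 484] [552.6 283.7]
[  0 320  84   4 335] [ 41.4 321.5]
[329 340  18  38 453] [338.4 356. ]
[ 523  341   37   46 1451] [543.6 364.6]
```

Leaf_a stands in its slot (tab where predicted), and the middle leaf's tab is centred between the jaws. I'll grip it, lift it and carry it to the stand.

```bash
python3 -m jog '[{"grip":3.4,"dx":0,"dy":3,"dz":0,"spin":0},{"grip":3.4,"dx":0,"dy":5.75,"dz":0,"spin":0},{"grip":3.4,"dx":0,"dy":5.75,"dz":0,"spin":0},{"grip":0.6,"dx":0,"dy":5.75,"dz":0,"spin":0},{"grip":0.6,"dx":0,"dy":5.75,"dz":0,"spin":0},{"grip":0.6,"dx":0,"dy":5.75,"dz":0,"spin":0},{"grip":0.6,"dx":0,"dy":5.75,"dz":0,"spin":0},{"grip":0.6,"dx":0,"dy":2,"dz":0,"spin":0},{"grip":0.6,"dx":0,"dy":-2,"dz":0,"spin":0},{"grip":0.6,"dx":0,"dy":-4.7,"dz":0,"spin":0},{"grip":0.6,"dx":0,"dy":-4.7,"dz":0,"spin":0},{"grip":0.6,"dx":0,"dy":-4.7,"dz":0,"spin":0}]' 20
python3 - <<'E'
from h import *
s=snap('side','st2.png'); st=monitor.read_state();p=st['eef_pos']; y=st['eef_rot'][2]+np.pi/2
u=np.array([np.cos(y),np.sin(y),0]); n=np.array([u[1],-u[0],0]); tip=p-[0,0,43]
g=s['color'].astype(np.float32).mean(2); X=np.arange(-35,35,.5)
for z in (1.5,2.5,3.5,4.5):
    q=proj(s,[tip+n*4+u*x+[0,0,z] for x in X]).astype(np.float32)
    v=cv2.remap(g,q[:,0].reshape(1,-1),q[:,1].reshape(1,-1),cv2.INTER_LINEAR)[0]; w=v-v.mean()
    print(z,[(P,float(abs((w*np.exp(2j*np.pi*X/P)).sum()/len(w)).round(1))) for P in (7,8,9,10,11,12,13)])
# displacement to stand
d=np.array([545.9,-152.2])-p[:2]; a=st['eef_rot'][2]
print('dx',d@[np.cos(a),np.sin(a)],'dz',d@[-np.sin(a),np.cos(a)],p)
E
```

```text
clock: 14.98
eef_pos: [521.1, 243.4, 158.3]
eef_rot: [-1.573, -0.0, -1.288]
wrist_force: [-0.6, 0.8, -1.0]
finger_gap: 9.5
1.5 [(7, 0.6), (8, 0.1), (9, 0.2), (10, 0.3), (11, 1.1), (12, 2.7), (13, 3.1)]
2.5 [(7, 0.4), (8, 0.1), (9, 0.1), (10, 0.5), (11, 1.1), (12, 2.6), (13, 2.9)]
3.5 [(7, 0.3), (8, 0.0), (9, 0.2), (10, 0.5), (11, 0.8), (12, 2.2), (13, 2.5)]
4.5 [(7, 0.5), (8, 0.1), (9, 0.4), (10, 0.5), (11, 0.6), (12, 1.8), (13, 2.1)]
dx 386.76715450383773 dz -86.44791889035845 [521.00537881 243.32791598 158.08240058]
```

This one has a 12 mm pitch, so it's leaf_c. There is time to try it too.

```bash
python3 -m jog '[{"grip":0.6,"dx":6,"dy":0,"dz":-1.3,"spin":2},{"grip":0.6,"dx":12,"dy":0,"dz":-2.6,"spin":4},{"grip":0.6,"dx":18,"dy":0,"dz":-4,"spin":6},{"grip":0.6,"dx":24,"dy":0,"dz":-5.3,"spin":8},{"grip":0.6,"dx":30,"dy":0,"dz":-6.6,"spin":8.5},{"grip":0.6,"dx":36,"dy":0,"dz":-8,"spin":8.5},{"grip":0.6,"dx":38.7,"dy":0,"dz":-8.65,"spin":8.5},{"grip":0.6,"dx":38.7,"dy":0,"dz":-8.65,"spin":8.5},{"grip":0.6,"dx":38.7,"dy":0,"dz":-8.65,"spin":8.5},{"grip":0.6,"dx":38.7,"dy":3,"dz":-8.65,"spin":8.5},{"grip":0.6,"dx":38.7,"dy":4.5,"dz":-8.65,"spin":8.5},{"grip":0.6,"dx":38.7,"dy":4.7,"dz":-8.65,"spin":8.5},{"grip":0.6,"dx":38.7,"dy":4.7,"dz":-8.65,"spin":8.5}]'
```

```text
clock: 16.65
eef_pos: [546.8, -152.0, 113.3]
eef_rot: [-1.57, -0.0, -1.436]
wrist_force: [0.1, -0.0, -0.9]
finger_gap: 9.9
```

```bash
python3 -m jog '[{"grip":0.6,"dx":0,"dy":0.4,"dz":0,"spin":0},{"grip":0.6,"dx":0,"dy":0.6,"dz":0,"spin":0},{"grip":0.6,"dx":0,"dy":0.62,"dz":0,"spin":0}]'|grep -E "pos|force"
for i in 1 2; do python3 -m jog '[{"grip":0.6,"dx":0,"dy":0,"dz":0.15,"spin":0},{"grip":0.6,"dx":0,"dy":0,"dz":0.25,"spin":0}]'|grep -E "pos|force"; done
python3 -m jog '[{"grip":0.6,"dx":0,"dy":0,"dz":-0.3,"spin":0},{"grip":0.6,"dx":0,"dy":0,"dz":-0.75,"spin":0},{"grip":0.6,"dx":0,"dy":0,"dz":-0.75,"spin":0}]'|grep -E "pos|force"
python3 -m jog '[{"grip":0.6,"dx":0,"dy":0,"dz":-0.15,"spin":0},{"grip":0.6,"dx":0,"dy":0,"dz":-0.25,"spin":0}]'|grep -E "clock|pos|force"
```

```text
eef_pos: [547.1, -152.3, 107.7]
wrist_force: [-1.9, 1.0, 9.7]
eef_pos: [549.2, -152.0, 107.5]
wrist_force: [-1.8, 0.3, 8.3]
eef_pos: [551.4, -151.8, 107.3]
wrist_force: [-4.7, -0.3, 7.1]
eef_pos: [544.4, -152.9, 107.5]
wrist_force: [0.4, 0.8, 7.9]
clock: 18.15
eef_pos: [542.3, -153.1, 107.5]
wrist_force: [3.1, 0.0, 4.7]
```

leaf_c also stays on the crests everywhere. Back to its slot with it.

```bash
python3 -m jog '[{"grip":0.6,"dx":0,"dy":-3,"dz":0,"spin":0},{"grip":0.6,"dx":0,"dy":-5.2,"dz":0,"spin":0},{"grip":0.6,"dx":-6,"dy":-5.2,"dz":0.5,"spin":-2},{"grip":0.6,"dx":-12,"dy":-5.2,"dz":1,"spin":-4},{"grip":0.6,"dx":-18,"dy":-5.2,"dz":1.5,"spin":-6},{"grip":0.6,"dx":-24,"dy":-5.2,"dz":2,"spin":-8},{"grip":0.6,"dx":-30,"dy":-5.2,"dz":2.5,"spin":-8.5},{"grip":0.6,"dx":-36,"dy":-5.2,"dz":3,"spin":-8.5},{"grip":0.6,"dx":-39.6,"dy":-5.2,"dz":3.24,"spin":-8.5},{"grip":0.6,"dx":-39.6,"dy":-5.2,"dz":3.24,"spin":-8.5},{"grip":0.6,"dx":-39.6,"dy":-5.2,"dz":3.24,"spin":-8.5},{"grip":0.6,"dx":-39.6,"dy":-5.2,"dz":3.24,"spin":-8.5},{"grip":0.6,"dx":-39.6,"dy":-2,"dz":3.24,"spin":-8.5},{"grip":0.6,"dx":-39.6,"dy":0.2,"dz":3.24,"spin":-8.5},{"grip":0.6,"dx":-39.6,"dy":0.2,"dz":3.24,"spin":-8.5},{"grip":0.6,"dx":-39.6,"dy":0.2,"dz":3.24,"spin":-8.5}]'
```

```text
clock: 20.15
eef_pos: [521.2, 243.6, 105.6]
eef_rot: [-1.569, 0.0, -1.289]
wrist_force: [0.1, -0.1, -0.6]
finger_gap: 10.0
```

```bash
python3 -m jog '[{"grip":0.6,"dx":0,"dy":2.5,"dz":0,"spin":0},{"grip":0.6,"dx":0,"dy":3.8,"dz":0,"spin":0},{"grip":0.6,"dx":0,"dy":4.8,"dz":0,"spin":0},{"grip":0.6,"dx":0,"dy":4.8,"dz":0,"spin":0}]'
```

```text
clock: 20.65
eef_pos: [520.8, 243.9, 56.6]
eef_rot: [-1.571, -0.0, -1.288]
wrist_force: [-0.2, 0.4, -1.3]
finger_gap: 10.1
```

```bash
python3 -m jog '[{"grip":0.6,"dx":0,"dy":0.15,"dz":0,"spin":0},{"grip":3.4,"dx":0,"dy":0.1,"dz":0,"spin":0},{"grip":3.4,"dx":0,"dy":0.1,"dz":0,"spin":0},{"grip":3.4,"dx":0,"dy":0.1,"dz":0,"spin":0},{"grip":3.4,"dx":0,"dy":-3,"dz":0,"spin":0},{"grip":3.4,"dx":0,"dy":-5.5,"dz":0,"spin":0},{"grip":3.4,"dx":-3,"dy":-5.5,"dz":0,"spin":0},{"grip":3.4,"dx":-5.97,"dy":-5.5,"dz":0,"spin":0},{"grip":3.4,"dx":-5.97,"dy":-5.5,"dz":0,"spin":0},{"grip":3.4,"dx":-5.97,"dy":-5.5,"dz":0,"spin":0}]'
python3 - <<'E'
from h import *
w=snap('wrist','wr2.png')
c=w['color'].astype(int);print(proj(w,[(537.8,186.1,75),(521.2,243.6,75),(504.4,300.8,75)]))
g=((c.min(2)>140)&(c.max(2)-c.min(2)<40)).astype(np.uint8)
n,l,st,ce=cv2.connectedComponentsWithStats(g)
for i in range(1,n):
    if st[i,4]>200 and st[i,1]>150 and 100<st[i,0]<500: print(st[i],ce[i].round(1))
E
```

```text
clock: 21.9
eef_pos: [504.0, 300.7, 111.4]
eef_rot: [-1.571, -0.0, -1.288]
wrist_force: [0.0, -0.1, 0.4]
finger_gap: 34.3
[[455.49508888 235.99717564]
 [367.22070025 235.85393557]
 [279.50732747 236.12207582]]
[ 345  173   31   97 2111] [358.5 223.6]
[274 175  11  32 323] [278.9 191.6]
[ 417  175   49   99 3195] [438.7 226.2]
[272 208  15  65 858] [278.9 240.4]
[ 211  238   37   66 1310] [227. 271.]
[ 313  238   37   66 1304] [332.3 271.8]
[329 340  18  38 485] [338.4 355.9]
[ 483  341   77   46 2264] [530.2 368.8]
```

```bash
python3 -m jog '[{"grip":3.4,"dx":0,"dy":3,"dz":0,"spin":0},{"grip":3.4,"dx":0,"dy":5.64,"dz":0,"spin":0},{"grip":3.4,"dx":0,"dy":5.64,"dz":0,"spin":0},{"grip":0.6,"dx":0,"dy":5.64,"dz":0,"spin":0},{"grip":0.6,"dx":0,"dy":5.64,"dz":0,"spin":0},{"grip":0.6,"dx":0,"dy":5.64,"dz":0,"spin":0},{"grip":0.6,"dx":0,"dy":5.64,"dz":0,"spin":0},{"grip":0.6,"dx":0,"dy":2,"dz":0,"spin":0},{"grip":0.6,"dx":0,"dy":-2,"dz":0,"spin":0},{"grip":0.6,"dx":0,"dy":-4.8,"dz":0,"spin":0},{"grip":0.6,"dx":0,"dy":-4.8,"dz":0,"spin":0},{"grip":0.6,"dx":0,"dy":-4.8,"dz":0,"spin":0}]' 20
python3 - <<'E'
from h import *
s=snap('side','st3.png'); st=monitor.read_state();p=st['eef_pos']; y=st['eef_rot'][2]+np.pi/2
u=np.array([np.cos(y),np.sin(y),0]); n=np.array([u[1],-u[0],0]); tip=p-[0,0,43]
g=s['color'].astype(np.float32).mean(2); X=np.arange(-35,35,.5)
for z in (1.5,2.5,3.5,4.5):
    q=proj(s,[tip+n*4+u*x+[0,0,z] for x in X]).astype(np.float32)
    v=cv2.remap(g,q[:,0].reshape(1,-1),q[:,1].reshape(1,-1),cv2.INTER_LINEAR)[0]; w=v-v.mean()
    print(z,[(P,float(abs((w*np.exp(2j*np.pi*X/P)).sum()/len(w)).round(1))) for P in (7,8,9,10,11,12,13)])
d=np.array([545.9,-152.2])-p[:2]; a=st['eef_rot'][2]
print('dx',d@[np.cos(a),np.sin(a)],'dz',d@[-np.sin(a),np.cos(a)],p)
# groove centres on job spindle from stand picture: crest px -> stand x
import pickle
c=pickle.load(open('cst.pkl','rb'));u=np.array([np.cos(.134),np.sin(.134),0]);o=np.array([545.9,-152.2,0]);g=c['color'].astype(np.float32).mean(2)
X=np.arange(-55,55,.25)
for h,off in ((65,0),(65,2),(64,-5)):
    q=proj(c,[o+u*x+np.array([-u[1],u[0],0])*off+[0,0,h] for x in X]).astype(np.float32)
    v=cv2.remap(g,q[:,0].reshape(1,-1),q[:,1].reshape(1,-1),cv2.INTER_LINEAR)[0];w=v-v.mean()
    for P in (9.5,10,10.5):
        F=(w*np.exp(-2j*np.pi*X/P)).sum()/len(X); print(h,off,P,abs(F).round(1),'bright at',((np.angle(F)*-P/2/np.pi)).round(2))
E
```

```text
clock: 23.45
eef_pos: [503.4, 301.0, 158.0]
eef_rot: [-1.573, -0.0, -1.288]
wrist_force: [-0.5, 0.1, -1.4]
finger_gap: 9.6
1.5 [(7, 0.5), (8, 0.6), (9, 1.1), (10, 3.0), (11, 1.2), (12, 2.1), (13, 1.7)]
2.5 [(7, 0.3), (8, 0.2), (9, 1.0), (10, 2.9), (11, 1.2), (12, 2.6), (13, 1.8)]
3.5 [(7, 0.2), (8, 0.1), (9, 0.6), (10, 2.4), (11, 1.2), (12, 2.5), (13, 1.7)]
4.5 [(7, 0.1), (8, 0.2), (9, 0.2), (10, 1.9), (11, 0.9), (12, 2.1), (13, 1.5)]
dx 446.98176706585286 dz -85.60002322793014 [503.38746809 300.91449844 157.81361808]
65 0 9.5 3.1 bright at 3.74
65 0 10 2.0 bright at 0.65
65 0 10.5 4.1 bright at -0.26
65 2 9.5 3.9 bright at 3.51
65 2 10 1.8 bright at 1.01
65 2 10.5 3.9 bright at -0.32
64 -5 9.5 2.3 bright at 3.35
64 -5 10 2.9 bright at 0.16
64 -5 10.5 4.7 bright at -0.38
```

10 mm pitch confirms this is leaf_b. Carrying it to the forks.

```bash
python3 -m jog '[{"grip":0.6,"dx":6,"dy":0,"dz":-1.1,"spin":2},{"grip":0.6,"dx":12,"dy":0,"dz":-2.3,"spin":4},{"grip":0.6,"dx":18,"dy":0,"dz":-3.4,"spin":6},{"grip":0.6,"dx":24,"dy":0,"dz":-4.6,"spin":8},{"grip":0.6,"dx":30,"dy":0,"dz":-5.7,"spin":8.5},{"grip":0.6,"dx":36,"dy":0,"dz":-6.9,"spin":8.5},{"grip":0.6,"dx":42,"dy":0,"dz":-8,"spin":8.5},{"grip":0.6,"dx":44.7,"dy":0,"dz":-8.56,"spin":8.5},{"grip":0.6,"dx":44.7,"dy":0,"dz":-8.56,"spin":8.5},{"grip":0.6,"dx":44.7,"dy":0,"dz":-8.56,"spin":8.5},{"grip":0.6,"dx":44.7,"dy":3,"dz":-8.56,"spin":8.5},{"grip":0.6,"dx":44.7,"dy":4.5,"dz":-8.56,"spin":8.5},{"grip":0.6,"dx":44.7,"dy":4.7,"dz":-8.56,"spin":8.5},{"grip":0.6,"dx":44.7,"dy":4.7,"dz":-8.56,"spin":8.5}]'
python3 -m jog '[{"grip":0.6,"dx":0,"dy":0.3,"dz":0,"spin":0},{"grip":0.6,"dx":0,"dy":0.5,"dz":0,"spin":0},{"grip":0.6,"dx":0,"dy":0.56,"dz":0,"spin":0},{"grip":0.6,"dx":0,"dy":0.56,"dz":0,"spin":0}]'
```

```text
clock: 25.25
eef_pos: [546.8, -151.7, 113.0]
eef_rot: [-1.57, -0.0, -1.436]
wrist_force: [-0.4, -0.4, -1.1]
finger_gap: 9.8
clock: 25.75
eef_pos: [546.8, -152.0, 107.9]
eef_rot: [-1.569, -0.001, -1.436]
wrist_force: [-1.5, 2.2, 7.5]
finger_gap: 9.7
```

```bash
for i in 1 2; do python3 -m jog '[{"grip":0.6,"dx":0,"dy":0,"dz":0.1,"spin":0},{"grip":0.6,"dx":0,"dy":0,"dz":0.2,"spin":0},{"grip":0.6,"dx":0,"dy":0,"dz":0.2,"spin":0}]'|grep -E "clock|pos|force"; done
```

```text
clock: 26.12
eef_pos: [548.8, -151.8, 107.3]
wrist_force: [2.0, 0.6, 0.3]
clock: 26.5
eef_pos: [550.4, -151.4, 106.7]
wrist_force: [-0.6, -0.6, -0.8]
```

The force vanished, so the teeth are over the grooves. Lowering gently.

```bash
python3 -m jog '[{"grip":0.6,"dx":0,"dy":0.1,"dz":0,"spin":0},{"grip":0.6,"dx":0,"dy":0.2,"dz":0,"spin":0},{"grip":0.6,"dx":0,"dy":0.2,"dz":0,"spin":0}]'|grep -E "clock|pos|force"
```

```text
clock: 26.88
eef_pos: [550.3, -151.4, 104.7]
wrist_force: [0.4, 0.6, -1.0]
```

```bash
python3 -m jog '[{"grip":0.6,"dx":0,"dy":0.1,"dz":0,"spin":0},{"grip":0.6,"dx":0,"dy":0.15,"dz":0,"spin":0},{"grip":0.6,"dx":0,"dy":0.15,"dz":0,"spin":0}]'|grep -E "clock|pos|force"; python3 -m jog '[{"grip":0.6,"dx":0,"dy":0.05,"dz":0,"spin":0},{"grip":0.6,"dx":0,"dy":0.05,"dz":0,"spin":0}]'|grep -E "clock|pos|force"
```

```text
clock: 27.25
eef_pos: [550.5, -151.4, 103.6]
wrist_force: [-1.0, 0.4, 2.4]
clock: 27.5
eef_pos: [550.5, -151.5, 103.2]
wrist_force: [-1.5, -0.1, 5.1]
```

Contact starts about 5 mm below the crest contact height, so the teeth are fully home, some 4.6 mm from mid-slot. That is the nearest groove. Releasing and checking.

```bash
python3 -m jog '[{"grip":0.6,"dx":0,"dy":-0.03,"dz":0,"spin":0},{"grip":3.0,"dx":0,"dy":-0.03,"dz":0,"spin":0},{"grip":3.0,"dx":0,"dy":-0.03,"dz":0,"spin":0},{"grip":3.0,"dx":0,"dy":-0.03,"dz":0,"spin":0},{"grip":3.0,"dx":0,"dy":-3,"dz":0,"spin":0},{"grip":3.0,"dx":0,"dy":-7,"dz":0,"spin":0},{"grip":3.0,"dx":0,"dy":-12,"dz":0,"spin":0},{"grip":3.0,"dx":0,"dy":-12,"dz":-6,"spin":0},{"grip":3.0,"dx":0,"dy":-12,"dz":-8,"spin":0},{"grip":3.0,"dx":0,"dy":-12,"dz":-8,"spin":0}]'
python3 - <<'E'
from h import *
s=snap('side','fin.png');w=snap('wrist','finw.png');sc=snap('scene','fins.png')
u=np.array([np.cos(.134),np.sin(.134),0]);n=np.array([-u[1],u[0],0]);T=np.array([550.5,-151.5,0])
# expected outline in the meshed state: tab top corners & shoulder tops
def q(c,dz): return proj(c,[T+u*a+n*b+[0,0,z+dz] for a,b,z in((-17,-5,123),(17,-5,123),(36,-4,101),(-36,-4,101))])
A=s['color'][200:290,240:360,::-1].copy();B=w['color'][:,:,::-1].copy();f=400/120
A=cv2.resize(A,(400,300),interpolation=cv2.INTER_CUBIC)
for p in q(s,0): cv2.circle(A,tuple(int(v) for v in (p-[240,200])*f),3,(0,0,255),1)
for p in q(s,5): cv2.circle(A,tuple(int(v) for v in (p-[240,200])*f),3,(0,255,0),1)
for p in q(w,0): cv2.circle(B,tuple(int(v) for v in p),3,(0,0,255),1)
R=cv2.resize(s['color'][155:230,190:290,::-1],(400,300),interpolation=cv2.INTER_CUBIC)
D=cv2.resize(sc['color'][150:300,160:360,::-1],(400,300),interpolation=cv2.INTER_CUBIC)
cv2.imwrite('pics/fin4.png',np.vstack([np.hstack([A,cv2.resize(B,(400,300))]),np.hstack([R,D])]))
E
```

```text
clock: 28.75
eef_pos: [470.6, -162.3, 223.3]
eef_rot: [-1.57, -0.0, -1.437]
wrist_force: [0.6, -0.5, -0.0]
finger_gap: 30.1
```

View pics/fin4.png

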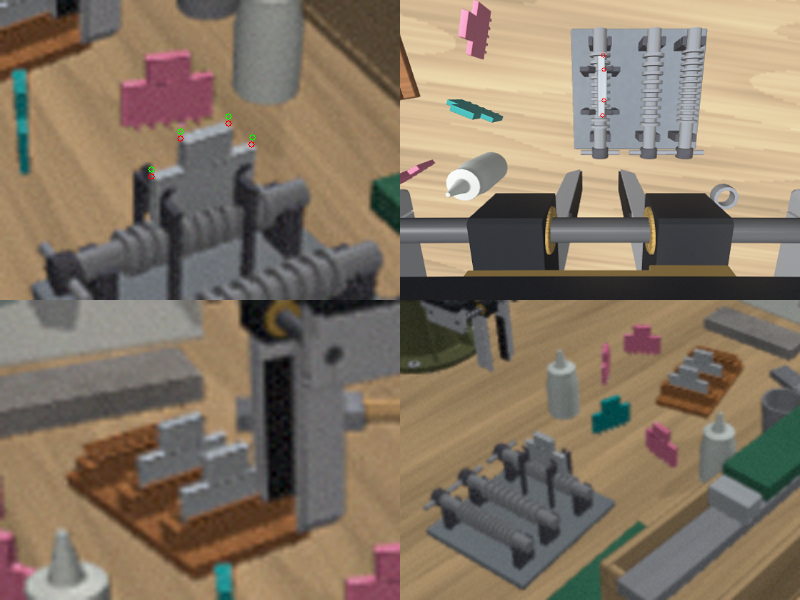

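```bash
python3 -c "
from cell import ticket,monitor
print(monitor.read_state()['wrist_force']);print(ticket.sign_off())"
```

```text
[-0.29451327 -0.07842122  0.25061243]
the job is handed in; nothing more can be done
None
```

leaf_b, the 10 mm pitch leaf, fits the job spindle. It stands fully meshed between the forks, and the job is handed in after about 29 s of robot time.

- **Leaves that did not fit:** I tried leaf_a (8 mm) and leaf_c (12 mm) in the forks first. At each of five points across a 10 mm pitch, both kept resting on the crests (grip height about 116 mm). The force readings stayed between about 5 and 10 N. Both went back to their own rack slots.
- **Leaf that fits:** leaf_b met the crests at first. After sliding about 4 mm the force vanished, and it sank about 5 mm until it seated at roughly 112 mm grip height, with about 5 N on it.
- **Position:** leaf_b sits about 4.6 mm from mid-slot, in the nearest groove. The next groove is about 5.4 mm off on the other side.
- **Last checks:** the final pictures show leaf_b upright between the forks at the meshed height, not the crest height. The other two leaves are standing home in the rack. The nearby bystanders looked unmoved in those views, but I did not measure them. The gripper was clear, with wrist force near zero.
- **Disagreement:** none of the checks contradicted each other. One early move was refused because its rows lacked some keys, and the arm did not move for it.

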